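# Point out the faulty bush and log it

### The arm

A 6-joint arm with a two-finger parallel gripper is mounted at the origin on the work surface. World frame = base frame: x ahead of the robot, y to its left, z up, the work surface at z = 0. Lengths are in mm, angles in rad, forces in N, time in s.
With the tool pointing down it reaches from about 275 to 750 mm from the base axis. Payload 10.2 kg.
Tool frame: the origin (TCP) lies between the finger pads, 19 mm behind the fingertips; this is the grasp point; z points along the fingers, y is the line along which they close (so a half turn about z gives the same grasp; the last joint's range is limited). The gripper opens to 85 mm and grips with 20 to 120 N. Pads are 22 mm wide; open, the fingers measure 114 mm over their backs; the gripper's body (76 mm by 85 mm) begins 54 mm behind the grasp point. The pads swing forward as they close: fully open they stand 13 mm farther back than shut.
Start: joints at [1.116, 0.313, 1.498, -0, 1.331, -0.223], TCP at [120.621, 510.962, 249.994] pointing down, gripper open.
Joint ranges: [-2.94, 2.94], [-0.97, 2.17], [0.19, 2.56], [-1.23, 4.37], [0.02, 3.11], [-2.88, 2.88]. Speed limits (rad/s): [2.39, 2.39, 3.01, 3.14, 3.14, 3.14].

### API

Orientations are given as a unit quaternion [w, x, y, z].
In Python, from rig import * gives the robot as it stands.
- The arm moves only by the tool servo_tool, never from a script. Its argument "commands" is a list of rows, each a list of 3 entries, a list of its own where there are three numbers: the gripper command: -1 is fully open, 1 is shut, values between are in proportion, then the shift along the tool's x, y, z in m, then the turn, a rotation vector about the tool's x, y, z in units of 6 degrees (1.0 is 6 degrees). In form: [[grip, [dx, dy, dz], [ax, ay, az]], ...]. A call has 1 to 10 rows; each row shifts and turns the commanded pose from where the row before left it, along the tool's axes as they then stand; what a row does not reach is not made up. A row lasts 1/12 s, in which the tool goes at most 41.7 mm and 7.16 degrees, less where a joint would pass 70% of its speed; a pose out of reach is approached as far as the arm can. A call is refused whole if a number of a shift passes 0.0417 or a number of a turn 1, either way. A call with a gripper value outside its range is refused whole. The fingers move at their own pace and stop on an object; "squeeze" is the grip in N (left out, the last holds). Time passes only in rows, so rows that do not move let the fingers close. It gives the time, the measured TCP pose, the force, the opening and the grip force at its end, in the units of the state.
- sense(): the state, without advancing time (a new reading comes with each control period).
- capture(name): name is "scene" or "top" or "wrist"; returns a dict with "pixels" (480x640x3 uint8, red, green, blue), "z_map" (480x640 float32, mm along the optical axis (not along the pixel's ray), 0 where there is no reading), "fx", "fy", "cx", "cy" (pixels), "rvec" (rotation vector, rad) and "tvec" (3), from world to camera coordinates, as OpenCV has them; the wrist camera has in their place "T_tool_cam" (4x4, takes a point from camera to tool coordinates, whose origin is the TCP and whose axes are the flange's). Camera axes: x right, y down, z forward; pixel columns grow to the right and rows downward; lengths in mm; the calibration is good to about 2 mm. The wrist camera is an equidistant fisheye: a pixel r from the principal point sees the ray r / f radians off the axis. A picture is of the moment at which its call begins: read the wrist's pose just before it.
- finish_job(): hands the job in; it is judged then, once.
The state is a dict: "time_s": time; "joints": joint angles; "dq": joint speeds; "tau": joint torques, N m; "eef_pos": TCP position; "ee_rot": TCP orientation; "force": force on the tool from outside, world axes, zero at the start; "wrist_torque": the same for the moment, N m; "grip_width": opening from 0.0 (shut) to 1.0 (fully open); "grip_force": force on a finger pad.
Only numpy, scipy, OpenCV 4.12 (cv2) and the standard library are available. Lean on these libraries where they do the work, as an engineer would, in place of code of your own. Each camera call takes 0.05 s, during which the arm holds its last target. There are 200 camera calls.

### The job

Report the faulty part to the inspection camera: with the fingers pointing down, point from just above (about a finger's breadth, without contact) at the one bush in the black tray that has no flange, and stay there for at least two seconds. Then press the large button on its grey box fully down to log it, and let it come back up. Touch none of the bushes, do not point at any of the other bushes, never press the small button, and leave everything else where it stands.

Things in the scene. Friction and masses are not known exactly. Their poses are not given: they have to be found in the camera images.
- bush_plain: The one bush WITHOUT a flange: a plain round tube of 40 mm outer diameter all the way down, bore 28 mm. Turned steel, axis vertical (z up), 45 mm high, standing upright on the tray floor, loose. Origin: centre of its underside. Must not be touched.
- bush_plain_top (a point): Centre of the top of the bush without a flange, 45 mm above its underside.
- bush_f1: A flanged bush (one of three alike): tube of 40 mm outer diameter, bore 28 mm, on a round flange of 62 mm diameter, 11 mm thick, at its foot. Turned steel, axis vertical (z up), 45 mm high, standing upright on the tray floor, loose. Origin: centre of its underside. Must not be touched.
- bush_f2: A flanged bush (one of three alike): tube of 40 mm outer diameter, bore 28 mm, on a round flange of 62 mm diameter, 11 mm thick, at its foot. Turned steel, axis vertical (z up), 45 mm high, standing upright on the tray floor, loose. Origin: centre of its underside. Must not be touched.
- bush_f3: A flanged bush (one of three alike): tube of 40 mm outer diameter, bore 28 mm, on a round flange of 62 mm diameter, 11 mm thick, at its foot. Turned steel, axis vertical (z up), 45 mm high, standing upright on the tray floor, loose. Origin: centre of its underside. Must not be touched.
- tray: Shallow open black plastic tray, 260 x 260 x 30 mm, walls and floor 5 mm, fixed to the bench. Holds the four bushes in a rough 2 x 2 pattern, about 120 mm apart, in any order. Origin: centre of its underside.
- large_box: Light grey push-button box with the LARGE button on top, 70 x 70 x 45 mm, fixed. Origin: centre of its underside. Which box stands nearer to the tray varies.
- large_button_top (a point): Centre of the top of the large round black button (40 mm diameter, in an aluminium collar of 56 mm; top 63 mm above the bench when up). Moves with the button.
- large_button (a joint): Travel of the large button in m: 0 up, 0.006 fully down. A spring returns it; it starts to move at about 1.5 N and is fully down at 5 N.
- small_box: The same grey box with the SMALL button (20 mm diameter, collar 36 mm, top 63 mm above the bench) on top, fixed. Origin: centre of its underside.
- small_button (a joint): Travel of the small button in m: 0 up, 0.006 fully down. Not to be pressed.
- plug_gauge: Small dark steel plug gauge standing in the middle of the tray, 20 mm diameter, 40 mm high, loose. Origin: centre of its underside.
- tape_roll: Roll of clear tape lying flat by the button boxes, 56 mm diameter, 24 mm high, loose. Origin: centre of its underside.
- calculator: Desk calculator, 110 x 150 x 20 mm, lying beyond the work, loose. Origin: centre of its underside.
- screwdriver: Screwdriver with a red handle, 200 mm long, 26 mm thick, lying across beyond the tray, loose. Origin: under its middle.
- wrench: Steel wrench, 180 mm long, lying across beyond the button boxes, loose. Origin: under its middle.
- jar: White plastic jar, 60 mm diameter, 70 mm high, standing to the left of the tray, loose. Origin: centre of its underside.
- marker: Marker pen, 130 mm long, lying on the robot's side of the button boxes, loose. Origin: centre of its underside.

How it is judged:
By the outcome, as a careful person would: the job done as asked, in the order asked, and still so for the second after the job is handed in, with the robot touching nothing.
It also fails if it takes over 38 s, if anything falls off the work surface, if the arm or the gripper's body presses on something with over 40 N, if the wrist force passes 120 N, or if a joint passes its speed limit or range.

## Working session

There is one attempt and no reset: what is moved stays moved. The work goes in short steps, Python scripts to look and compute and a tool call to move; the robot and the scene stay as the last step left them, time stands still between calls to the robot, and variables do not carry over. Pictures are saved under pics/ and viewed, at most 10 in all, crops included, and the job is handed in when it is done.

Besides the shell and the picture viewer there is one more tool, called after "Call:" by a JSON object that holds its "fn" and its "kwargs", one argument or row to a line. servo_tool: Moves the arm, as the interface text tells. Its arguments: {"type":"object","properties":{"commands":{"type":"array"},"squeeze":{"type":"number"}},"required":["commands"]}

```bash
mkdir -p pics; python3 - <<'E'
from rig import *
import cv2,pickle
s=sense(); print(s)
d={n:capture(n) for n in("scene","top")}
pickle.dump(d,open("d.pkl","wb"))
for n in d:
    cv2.imwrite(f"pics/{n}0.png",d[n]["pixels"][:,:,::-1]); print(n,d[n]["fx"],d[n]["rvec"],d[n]["tvec"])
E
```

```text
{'time_s': 0.0, 'joints': array([ 1.11561728e+00,  3.13453031e-01,  1.49843533e+00, -3.61282999e-05,
        1.33100905e+00, -2.23406739e-01]), 'dq': array([-5.02869756e-04,  9.54443538e-04,  7.10356987e-04,  5.35080090e-04,
        2.74538709e-03,  1.04668296e-05]), 'tau': array([ 1.96309537e-05, -4.12260854e+01, -2.59750772e+01, -6.38186020e-05,
        3.99119861e-03, -1.07231114e-05]), 'eef_pos': array([120.51090897, 510.73851045, 249.43417187]), 'ee_rot': array([-2.00581295e-04,  1.15622646e-01,  9.93292997e-01, -6.21027802e-04]), 'force': array([-0.24334084, -0.87311831, -0.28482156]), 'wrist_torque': array([ 0.06517151, -0.05780183, -0.03100003]), 'grip_force': 0.0, 'grip_width': 0.9991279840003403}
scene 588.0464552380819 [ 0.85208432  2.44656916 -1.18733395] [ 422.86763731 -177.85897645 1538.41810856]
top 484.4310224715272 [ 2.12724183 -2.1391577   0.18033639] [  44.23448276  601.61638547 1082.98111452]
```

View pics/top0.png

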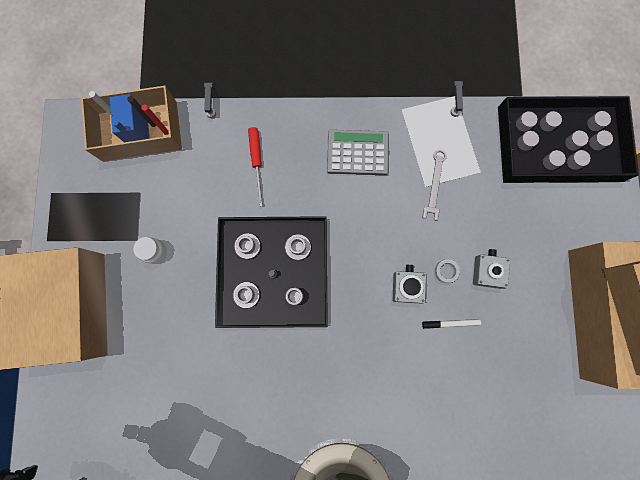

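View pics/scene0.png

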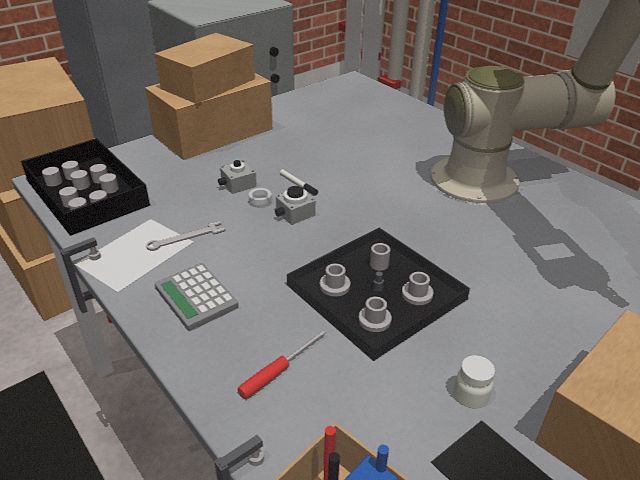

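The plain bush is at top px (294,296), and in the scene view at (380,256), where it also shows no flange. The large button is at top px (411,287), with the small one at (496,270). Next I measure.

```bash
cat >h.py <<'E'
import numpy as np,cv2,pickle
def cam(c):
    K=np.array([[c["fx"],0,c["cx"]],[0,c["fy"],c["cy"]],[0,0,1.]]);R=cv2.Rodrigues(np.array(c["rvec"]))[0];return K,R,np.array(c["tvec"]).ravel()
def ray(c,u,v,z):
    K,R,t=cam(c);o=-R.T@t;r=R.T@np.linalg.inv(K)@[u,v,1];return o+r*(z-o[2])/r[2]
def proj(c,p):
    K,R,t=cam(c);q=K@(R@np.array(p,float)+t);return q[:2]/q[2]
def dep(c,u,v):
    K,R,t=cam(c);return R.T@(np.linalg.inv(K)@[u,v,1]*c["z_map"][int(v),int(u)]-t)
E
python3 - <<'E'
from h import *
d=pickle.load(open("d.pkl","rb"))
for n in d:
    c=d[n];K,R,t=cam(c);print(n,-R.T@t,"tcp px",proj(c,[120.5,510.7,249]),"base",proj(c,[0,0,0]))
def blobs(c,win,mask):
    u0,v0,u1,v1=win;m=np.zeros(mask.shape,np.uint8);m[v0:v1,u0:u1]=mask[v0:v1,u0:u1]
    n,_,s,ce=cv2.connectedComponentsWithStats(m);i=1+np.argmax(s[1:,4]);return s[i],ce[i]
# world height maps
def W(c):
    K,R,t=cam(c);v,u=np.mgrid[:480,:640];P=np.stack([(u-c["cx"])/c["fx"],(v-c["cy"])/c["fy"],np.ones_like(u)],-1)*c["z_map"][...,None]
    return (P-t)@R
wins={"top":{"plain":(280,282,310,310),"f_a":(230,230,263,262),"f_b":(282,230,314,262),"f_c":(230,280,263,310),"gauge":(266,266,284,282),"large":(390,262,430,306),"small":(474,248,512,290)},
"scene":{"plain":(362,236,398,276),"large":(270,180,320,226),"small":(215,155,260,195)}}
for n in d:
    w=W(d[n])
    for k,(u0,v0,u1,v1) in wins[n].items():
        p=w[v0:v1,u0:u1].reshape(-1,3);z=p[:,2];zt=np.percentile(z,98)
        q=p[z>zt-5];print(n,k,"ztop",zt.round(1),"centre",((q.max(0)+q.min(0))/2).round(1),"size",np.ptp(q,axis=0).round(1),len(q))
        if 'f' not in k or 1:
            q=p[(z>8)&(z<22)];print("   z8-22 size",np.ptp(q,axis=0).round(0) if len(q) else None)
# black button blob
for n,w in (("top",(398,275,424,299)),("scene",(283,183,308,204))):
    g=d[n]["pixels"].max(2)<60;s,ce=blobs(d[n],w,g.astype(np.uint8));print(n,s,ce,ray(d[n],*ce,63))
c=d["top"];pm=c["pixels"]
K=cv2.resize(pm[200:340,200:520],(800,350),interpolation=cv2.INTER_CUBIC)
cv2.imwrite("pics/crop1.png",K[:,:,::-1])
E
```

```text
scene [1154.13691947  768.06346456  809.46131252] tcp px [688.18084892 199.19881392] base [473.67067108 177.56968578]
top [ 411.34663234   41.24865627 1168.69138594] tcp px [ 57.47607328 478.21836488] base [341.21289173 496.61977741]
scene plain ztop 48.9 centre [788.6 427.7 426.7] size [731.1 680.8 765.6] 142
   z8-22 size [90. 99. 14.]
scene large ztop 65.8 centre [799.4 293.8 435.2] size [709.4 948.5 748.6] 147
   z8-22 size [150. 147.  14.]
scene small ztop 59.8 centre [817.5 198.6 432.1] size [ 673.2 1138.9  754.6] 71
   z8-22 size [ 82. 129.  14.]
top plain ztop 53.1 centre [436.5  82.  608.4] size [  50.3   81.6 1120.5] 103
   z8-22 size [64. 69. 10.]
top f_a ztop 52.2 centre [497.3 139.6 608. ] size [ 171.9  196.8 1121.4] 112
   z8-22 size [76. 78. 14.]
top f_b ztop 52.3 centre [495.6  78.9 608.1] size [ 168.6   75.3 1121.2] 111
   z8-22 size [76. 75. 14.]
top f_c ztop 52.6 centre [439.1 140.6 608.2] size [  55.5  198.6 1121. ] 113
   z8-22 size [69. 76. 14.]
top gauge ztop 48.1 centre [457.5 102.1 605.9] size [  92.3  121.7 1125.5] 33
   z8-22 size [36. 39. 10.]
top large ztop 69.7 centre [446.7 -70.  616.8] size [  70.6  222.6 1103.9] 226
   z8-22 size [71. 33. 13.]
top small ztop 68.1 centre [ 459.8 -162.7  616.3] size [  96.8  407.8 1104.7] 71
   z8-22 size [77. 66. 14.]
top [403 278  18  17 217] [411.76036866 286.0921659 ] [ 463.83804002 -163.28313071   63.        ]
scene [287 184  21  14 178] [296.43820225 190.82022472] [ 461.27957323 -158.01726097   63.        ]
```

View pics/crop1.png

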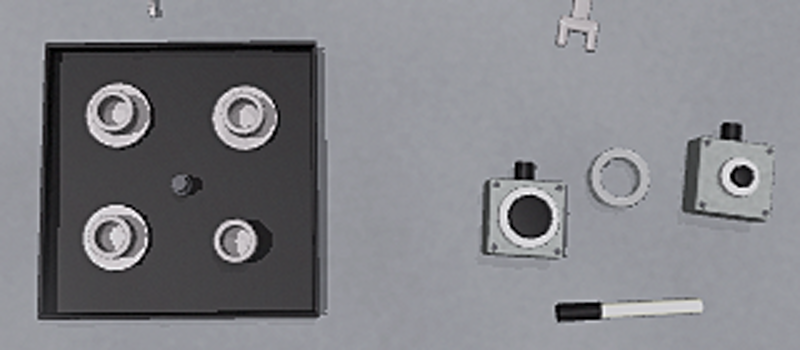

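The crop confirms it: the plain bush at crop (238,240) has no flange and the other three do. The large button is at crop (530,217). Next I refine the points with the zero-depth pixels filtered out.

```bash
python3 - <<'E'
from h import *
d=pickle.load(open("d.pkl","rb"))
def W(c):
    K,R,t=cam(c);v,u=np.mgrid[:480,:640];P=np.stack([(u-c["cx"])/c["fx"],(v-c["cy"])/c["fy"],np.ones_like(u)],-1)*c["z_map"][...,None]
    return (P-t)@R
wins={"top":{"plain":(280,282,310,310),"f_a":(230,230,263,262),"f_b":(282,230,314,262),"f_c":(230,280,263,310),"gauge":(266,266,284,282),"large":(400,275,424,299),"small":(488,260,505,280)},
"scene":{"plain":(362,236,398,276),"large":(280,180,312,206),"small":(228,157,248,175)}}
for n in d:
    w=W(d[n]); ok=d[n]["z_map"]>0
    for k,(u0,v0,u1,v1) in wins[n].items():
        p=w[v0:v1,u0:u1][ok[v0:v1,u0:u1]];z=p[:,2];zt=np.percentile(z,97)
        q=p[abs(z-zt)<6];print(n,k,"ztop",zt.round(1),"z med",np.median(q[:,2]).round(1),"rect",cv2.minEnclosingCircle(q[:,:2].astype(np.float32)),len(q))
# bright blob of plain in top: ray at z=50
c=d["top"];m=(c["pixels"][282:310,280:305].min(2)>110).astype(np.uint8)
pts=cv2.findNonZero(m);(u,v),r=cv2.minEnclosingCircle(pts);print("plain bright",u+280,v+282,r,ray(c,u+280,v+282,50), "r mm",r*1120/c["fx"])
c=d["scene"];m=(c["pixels"][236:276,362:398].min(2)>80).astype(np.uint8);x,y,w_,h_=cv2.boundingRect(m);print("scene plain bbox",x+362,y+236,w_,h_,"top ctr",ray(c,x+362+w_/2,y+236+w_*.27,50))
p=[ray(d["top"],u+280,v+282,50)]
E
```

```text
scene plain ztop 48.1 z med 46.5 rect ((465.1917419433594, 127.46247863769531), 51.0063362121582) 173
scene large ztop 66.1 z med 64.8 rect ((462.082275390625, -158.82644653320312), 22.119609832763672) 142
scene small ztop 64.4 z med 62.4 rect ((499.5516662597656, -352.13458251953125), 15.069217681884766) 39
top plain ztop 52.5 z med 50.4 rect ((443.9766540527344, 105.1098403930664), 19.592918395996094) 121
top f_a ztop 51.5 z med 50.2 rect ((564.9097290039062, 219.95941162109375), 20.098859786987305) 120
top f_b ztop 51.6 z med 50.1 rect ((561.8091430664062, 98.05502319335938), 19.86701774597168) 120
top f_c ztop 51.6 z med 49.7 rect ((448.3345947265625, 220.04385375976562), 20.0526180267334) 126
top gauge ztop 47.0 z med 46.4 rect ((497.1282043457031, 157.36094665527344), 6.715169906616211) 29
top large ztop 70.3 z med 67.6 rect ((462.88739013671875, -162.435791015625), 19.62036895751953) 230
top small ztop 69.0 z med 67.2 rect ((499.0302429199219, -357.1384582519531), 9.682186126708984) 57
plain bright 293.6129035949707 295.7741937637329 8.572798728942871 [443.94761313 105.37803968  50.        ] r mm 19.820230602552613
scene plain bbox 371 236 27 40 top ctr [426.49965726 101.40677503  50.        ]
```

Call:
{"fn": "servo_tool", "kwargs": {
  "commands": [
    [1,[-0.02,-0.016,0],[0,0,0]],
    [1,[-0.026,-0.02,0],[0,0,0]],
    [1,[-0.026,-0.02,0],[0,0,0]],
    [1,[-0.026,-0.02,0],[0,0,0]],
    [1,[-0.026,-0.02,0],[0,0,0]],
    [1,[-0.026,-0.02,0],[0,0,0]],
    [1,[-0.026,-0.02,0],[0,0,0]],
    [1,[-0.026,-0.02,0],[0,0,0]],
    [1,[-0.026,-0.02,0],[0,0,0]],
    [1,[-0.026,-0.02,0],[0,0,0]]
  ],
  "squeeze": 20
}}

```text
time_s: 0.93
eef_pos: [323.4, 260.4, 249.9]
ee_rot: [-0.0, 0.116, 0.993, -0.0]
force: [0.9, -0.1, 0.4]
grip_width: -0.003
grip_force: 0.0
```

Call:
{"fn": "servo_tool", "kwargs": {
  "commands": [
    [1,[-0.026,-0.02,0],[0,0,0]],
    [1,[-0.026,-0.02,0],[0,0,0]],
    [1,[-0.026,-0.02,0],[0,0,0]],
    [1,[-0.026,-0.02,0],[0,0,0]],
    [1,[-0.026,-0.02,0],[0,0,0]],
    [1,[-0.018,-0.016,0],[0,0,0]],
    [1,[0,0,0],[0,0,0]],
    [1,[0,0,0],[0,0,0]],
    [1,[0,0,0],[0,0,0]]
  ]
}}

```text
time_s: 1.68
eef_pos: [439.8, 115.4, 249.8]
ee_rot: [-0.0, 0.116, 0.993, 0.0]
force: [0.3, -0.2, 0.2]
grip_width: -0.0
grip_force: 0.0
```

```bash
python3 - <<'E'
from rig import *
import cv2,pickle
s=sense(); c=capture("wrist"); pickle.dump((s,c),open("w.pkl","wb"))
cv2.imwrite("pics/w1.png",c["pixels"][:,:,::-1]); print(s["eef_pos"],s["ee_rot"],{k:c[k] for k in c if k not in("pixels","z_map")})
E
```

```text
[439.75136188 115.36091628 249.79192797] [-3.60918205e-04  1.15577983e-01  9.93298341e-01  7.76798207e-05] {'fx': 371.64829954431775, 'fy': 371.64829954431775, 'cx': 321.49216460047904, 'cy': 238.49421952240232, 'T_tool_cam': array([[-1.22817360e-03, -9.45134250e-01, -3.26679875e-01,
         8.55392266e+01],
       [ 9.99999205e-01, -1.25418012e-03, -1.31027468e-04,
         1.26373675e+00],
       [-2.85876858e-04, -3.26679776e-01,  9.45135039e-01,
        -1.22444371e+02],
       [ 0.00000000e+00,  0.00000000e+00,  0.00000000e+00,
         1.00000000e+00]])}
```

View pics/w1.png

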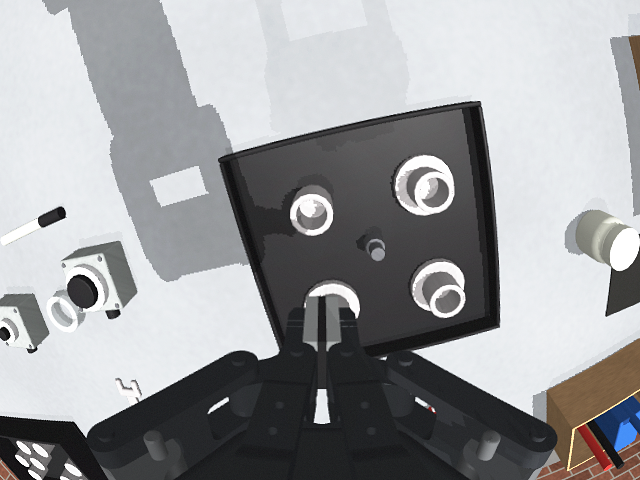

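The wrist view shows the plain bush's top ring at about (312,214) and the large button at about (83,292).

```bash
python3 - <<'E'
from h import *
from scipy.spatial.transform import Rotation as Ro
s,c=pickle.load(open("w.pkl","rb"))
q=s["ee_rot"];R=Ro.from_quat([q[1],q[2],q[3],q[0]]).as_matrix();T=c["T_tool_cam"]
def wr(u,v,z):
    x=np.array([u-c["cx"],v-c["cy"]])/c["fx"];th=np.hypot(*x)
    r=np.r_[x/th*np.sin(th),np.cos(th)];r=R@T[:3,:3]@r;o=R@T[:3,3]+s["eef_pos"];return o+r*(z-o[2])/r[2]
px=c["pixels"].astype(int)
def fit(win,m,z,name):
    u0,v0,u1,v1=win;n,L,st,_=cv2.connectedComponentsWithStats(m[v0:v1,u0:u1].astype(np.uint8));i=1+np.argmax(st[1:,4])
    ct=max(cv2.findContours((L==i).astype(np.uint8),cv2.RETR_EXTERNAL,cv2.CHAIN_APPROX_NONE)[0],key=len)[:,0]+[u0,v0]
    P=np.array([wr(u,v,z)[:2] for u,v in ct]);print(name,ct.mean(0),cv2.minEnclosingCircle(P.astype(np.float32)))
fit((285,190,340,240),px.min(2)>200,50,"plain")
fit((64,272,102,314),px.max(2)<70,63,"large")
print(wr(312,214,50))
E
```

```text
plain [312.77560976 213.09268293] ((440.8471984863281, 107.03585815429688), 19.43069076538086)
large [ 82.03448276 290.85057471] ((460.135498046875, -158.5430450439453), 22.764219284057617)
[440.41683321 107.73858845  50.        ]
```

Call:
{"fn": "servo_tool", "kwargs": {
  "commands": [
    [1,[-0.0047,-0.0081,0.01],[0,0,0]],
    [1,[0,0,0.02],[0,0,0]],
    [1,[0,0,0.025],[0,0,0]],
    [1,[0,0,0.025],[0,0,0]],
    [1,[0,0,0.025],[0,0,0]],
    [1,[0,0,0.025],[0,0,0]],
    [1,[0,0,0.02],[0,0,0]],
    [1,[0,0,0.01],[0,0,0]],
    [1,[0,0,0.005],[0,0,0]],
    [1,[0,0,0],[0,0,0]]
  ]
}}

```text
time_s: 2.57
eef_pos: [442.2, 106.7, 84.5]
ee_rot: [-0.001, 0.115, 0.993, -0.0]
force: [0.3, 0.4, -0.7]
grip_width: -0.002
grip_force: 0.0
```

Call:
{"fn": "servo_tool", "kwargs": {
  "commands": [
    [1,[0,0,0],[0,0,0]],
    [1,[0,0,0],[0,0,0]],
    [1,[0,0,0],[0,0,0]],
    [1,[0,0,0],[0,0,0]]
  ]
}}

```text
time_s: 2.9
eef_pos: [443.2, 106.1, 85.6]
ee_rot: [0.001, 0.116, 0.993, 0.0]
force: [0.3, 0.7, -0.0]
grip_width: 0.0
grip_force: 0.0
```

```bash
python3 - <<'E'
from rig import *
import cv2,numpy as np
s=sense();print(s["time_s"],s["eef_pos"])
a=capture("scene")["pixels"];b=capture("top")["pixels"]
A=cv2.resize(a[150:330,270:470],(400,360),interpolation=cv2.INTER_CUBIC);B=cv2.resize(b[210:340,210:355],(400,360),interpolation=cv2.INTER_CUBIC)
cv2.imwrite("pics/p2.png",np.hstack([A,B])[:,:,::-1])
E
```

```text
2.9 [443.18525314 106.0577051   85.59299989]
```

View pics/p2.png

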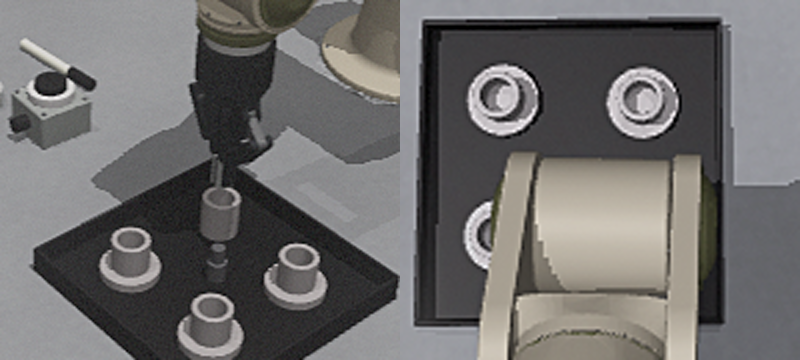

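The shut fingertips end at left-crop (218,185), about 13 px (roughly 16 mm) above the ring centre at (221,198), with no contact. I'll hold here.

Call:
{"fn": "servo_tool", "kwargs": {
  "commands": [
    [1,[0,0,0],[0,0,0]],
    [1,[0,0,0],[0,0,0]],
    [1,[0,0,0],[0,0,0]],
    [1,[0,0,0],[0,0,0]],
    [1,[0,0,0],[0,0,0]],
    [1,[0,0,0],[0,0,0]],
    [1,[0,0,0],[0,0,0]],
    [1,[0,0,0],[0,0,0]],
    [1,[0,0,0],[0,0,0]],
    [1,[0,0,0],[0,0,0]]
  ]
}}

```text
time_s: 3.83
eef_pos: [442.9, 106.0, 85.0]
ee_rot: [0.0, 0.116, 0.993, -0.0]
force: [-0.2, -0.9, 1.2]
grip_width: -0.0
grip_force: 0.0
```

Call:
{"fn": "servo_tool", "kwargs": {
  "commands": [
    [1,[0,0,0],[0,0,0]],
    [1,[0,0,0],[0,0,0]],
    [1,[0,0,0],[0,0,0]],
    [1,[0,0,0],[0,0,0]],
    [1,[0,0,0],[0,0,0]],
    [1,[0,0,0],[0,0,0]],
    [1,[0,0,0],[0,0,0]],
    [1,[0,0,0],[0,0,0]],
    [1,[0,0,0],[0,0,0]],
    [1,[0,0,0],[0,0,0]]
  ]
}}

```text
time_s: 4.67
eef_pos: [442.9, 106.0, 85.0]
ee_rot: [-0.0, 0.116, 0.993, -0.0]
force: [0.2, 0.3, -0.2]
grip_width: -0.004
grip_force: 0.0
```

Call:
{"fn": "servo_tool", "kwargs": {
  "commands": [
    [1,[0,0,0],[0,0,0]],
    [1,[0,0,0],[0,0,0]],
    [1,[0,0,0],[0,0,0]],
    [1,[0,0,0],[0,0,0]],
    [1,[0,0,0],[0,0,0]],
    [1,[0,0,0],[0,0,0]],
    [1,[0,0,0],[0,0,0]],
    [1,[0,0,0],[0,0,0]],
    [1,[0,0,0],[0,0,0]],
    [1,[0,0,0],[0,0,0]]
  ]
}}

```text
time_s: 5.5
eef_pos: [442.9, 106.0, 85.0]
ee_rot: [0.0, 0.116, 0.993, 0.0]
force: [0.5, -0.2, 0.5]
grip_width: -0.003
grip_force: 0.0
```

Call:
{"fn": "servo_tool", "kwargs": {
  "commands": [
    [1,[0,0,-0.01],[0,0,0]],
    [1,[0,0,-0.02],[0,0,0]],
    [1,[0,0,-0.03],[0,0,0]],
    [1,[0,0,-0.03],[0,0,0]],
    [1,[0,0,-0.02],[0,0,0]],
    [1,[0,0,-0.01],[0,0,0]],
    [1,[0,0,0],[0,0,0]]
  ]
}}

```text
time_s: 6.08
eef_pos: [443.8, 106.0, 207.1]
ee_rot: [0.002, 0.116, 0.993, 0.0]
force: [0.5, -0.6, 0.5]
grip_width: 0.001
grip_force: 0.0
```

Call:
{"fn": "servo_tool", "kwargs": {
  "commands": [
    [1,[-0.004,-0.013,0],[0,0,0]],
    [1,[-0.008,-0.026,0],[0,0,0]],
    [1,[-0.01,-0.032,0],[0,0,0]],
    [1,[-0.01,-0.032,0],[0,0,0]],
    [1,[-0.01,-0.032,0],[0,0,0]],
    [1,[-0.01,-0.032,0],[0,0,0]],
    [1,[-0.01,-0.032,0],[0,0,0]],
    [1,[-0.008,-0.026,0],[0,0,0]],
    [1,[-0.006,-0.02,0],[0,0,0]],
    [1,[-0.003,-0.01,0],[0,0,0]]
  ]
}}

```text
time_s: 6.92
eef_pos: [460.8, -162.4, 203.8]
ee_rot: [-0.001, 0.117, 0.993, 0.0]
force: [1.0, -0.6, -0.3]
grip_width: -0.005
grip_force: 0.0
```

Call:
{"fn": "servo_tool", "kwargs": {
  "commands": [
    [1,[0,0,0.01],[0,0,0]],
    [1,[0,0,0.02],[0,0,0]],
    [1,[0,0,0.03],[0,0,0]],
    [1,[0,0,0.025],[0,0,0]],
    [1,[0,0,0.015],[0,0,0]],
    [1,[0,0,0.01],[0,0,0]],
    [1,[0,0,0],[0,0,0]],
    [1,[0,0,0],[0,0,0]],
    [1,[0,0,0],[0,0,0]]
  ]
}}

```text
time_s: 7.67
eef_pos: [461.7, -160.2, 95.8]
ee_rot: [0.001, 0.115, 0.993, -0.0]
force: [0.6, -0.9, 0.0]
grip_width: 0.002
grip_force: 0.0
```

```bash
python3 - <<'E'
from rig import *
import cv2,numpy as np
s=sense();print(s["time_s"],s["eef_pos"],s["force"])
a=capture("scene")["pixels"];b=capture("wrist")["pixels"]
A=cv2.resize(a[120:270,220:370],(360,360),interpolation=cv2.INTER_CUBIC);B=cv2.resize(b[60:420,100:540],(440,360))
cv2.imwrite("pics/p3.png",np.hstack([A,B])[:,:,::-1])
E
```

```text
7.6667 [ 461.68538973 -160.18584575   95.79797888] [ 0.5608534  -0.93138132  0.01401017]
```

View pics/p3.png

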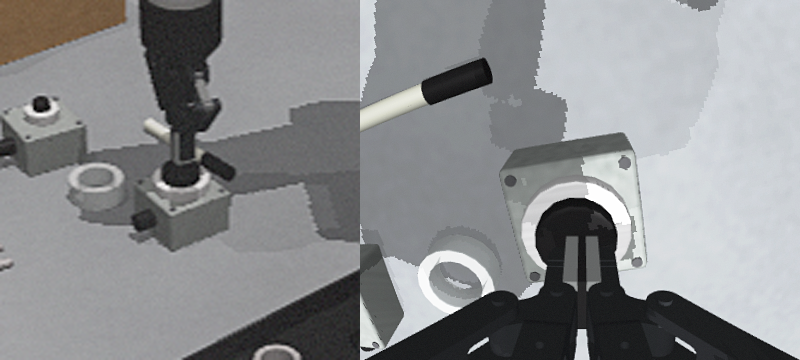

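The fingertips stand centred over the large button: left crop (180,165), right crop (582,240). The small button and the tape roll are clear. Now I press gently while watching the force.

Call:
{"fn": "servo_tool", "kwargs": {
  "commands": [
    [1,[0,0,0.006],[0,0,0]],
    [1,[0,0,0.005],[0,0,0]],
    [1,[0,0,0.002],[0,0,0]],
    [1,[0,0,0.002],[0,0,0]],
    [1,[0,0,0.002],[0,0,0]],
    [1,[0,0,0.001],[0,0,0]],
    [1,[0,0,0],[0,0,0]],
    [1,[0,0,0],[0,0,0]]
  ]
}}

```text
time_s: 8.43
eef_pos: [461.6, -160.5, 79.3]
ee_rot: [0.001, 0.115, 0.993, -0.0]
force: [-8.2, 4.3, 30.6]
grip_width: -0.006
grip_force: 15.1
```

Call:
{"fn": "servo_tool", "kwargs": {
  "commands": [
    [1,[0,0,0.001],[0,0,0]],
    [1,[0,0,0],[0,0,0]],
    [1,[0,0,0],[0,0,0]]
  ]
}}

```text
time_s: 8.68
eef_pos: [461.6, -160.5, 79.1]
ee_rot: [0.001, 0.115, 0.993, -0.001]
force: [-11.4, 6.8, 39.7]
grip_width: -0.0
grip_force: 20.2
```

Stiff contact with about 40 N, so I back off in steps. The button's 6 mm spring range should show if it was fully down.

Call:
{"fn": "servo_tool", "kwargs": {
  "commands": [
    [1,[0,0,-0.003],[0,0,0]],
    [1,[0,0,0],[0,0,0]],
    [1,[0,0,0],[0,0,0]]
  ]
}}

```text
time_s: 8.93
eef_pos: [461.5, -160.5, 79.7]
ee_rot: [0.001, 0.116, 0.993, -0.0]
force: [-1.9, 1.2, 10.8]
grip_width: -0.003
grip_force: 5.3
```

Call:
{"fn": "servo_tool", "kwargs": {
  "commands": [
    [1,[0,0,-0.002],[0,0,0]],
    [1,[0,0,0],[0,0,0]],
    [1,[0,0,0],[0,0,0]]
  ]
}}

```text
time_s: 9.18
eef_pos: [461.4, -160.5, 81.2]
ee_rot: [0.0, 0.116, 0.993, -0.0]
force: [0.8, -0.8, 3.9]
grip_width: 0.002
grip_force: 2.0
```

Call:
{"fn": "servo_tool", "kwargs": {
  "commands": [
    [1,[0,0,-0.003],[0,0,0]],
    [1,[0,0,0],[0,0,0]],
    [1,[0,0,0],[0,0,0]]
  ]
}}

```text
time_s: 9.43
eef_pos: [461.3, -160.4, 84.1]
ee_rot: [0.0, 0.116, 0.993, -0.0]
force: [2.0, 0.2, 2.6]
grip_width: 0.002
grip_force: 1.1
```

Call:
{"fn": "servo_tool", "kwargs": {
  "commands": [
    [1,[0,0,-0.004],[0,0,0]],
    [1,[0,0,0],[0,0,0]],
    [1,[0,0,0],[0,0,0]]
  ]
}}

```text
time_s: 9.68
eef_pos: [460.9, -160.2, 87.8]
ee_rot: [-0.0, 0.116, 0.993, 0.0]
force: [-0.1, -0.2, 0.3]
grip_width: -0.003
grip_force: 0.0
```

The spring readings of 3.9 N at 81.2 mm and 2.6 N at 84.1 mm fit a bottom at about 79.5 mm, so the button went fully down and came back up. I'll retreat.

Call:
{"fn": "servo_tool", "kwargs": {
  "commands": [
    [1,[0,0,-0.01],[0,0,0]],
    [1,[0,0,-0.025],[0,0,0]],
    [1,[0,0,-0.03],[0,0,0]],
    [1,[0,0,-0.03],[0,0,0]],
    [1,[0,0,-0.02],[0,0,0]],
    [1,[0,0,0],[0,0,0]],
    [1,[0,0,0],[0,0,0]],
    [1,[0,0,0],[0,0,0]],
    [1,[0,0,0],[0,0,0]]
  ]
}}

```text
time_s: 10.43
eef_pos: [460.7, -160.1, 202.0]
ee_rot: [-0.001, 0.116, 0.993, 0.001]
force: [-0.6, 0.9, -0.5]
grip_width: 0.001
grip_force: 0.0
```

```bash
python3 -c "
from rig import *
s=sense();print(s['eef_pos'],s['force']);print(finish_job())"
```

```text
[ 460.73799048 -160.05418499  201.99062248] [-0.58362693  0.89809452 -0.51303908]
the job is handed in; nothing more can be done
None
```

The job is handed in at about 10.4 s: I pointed at the flangeless bush from roughly 13–16 mm above for about 3 s without contact, then pressed the large button fully down (peak reading about 40 N on the fingertips, well over the 5 N needed) and let it come back up; no verdict came back.

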